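Clear the alignment bars and mount the drilling template

ROBOT

A 6-joint arm with a two-finger parallel gripper is mounted at the origin on the work surface. World frame = base frame: x ahead of the robot, y to its left, z up, the work surface at z = 0. Lengths are in mm, angles in degrees, forces in N, time in s.
With the tool pointing down it reaches from about 325 to 850 mm from the base axis. Payload 4.4 kg.
Tool frame: the origin (TCP) lies on the front face of the gripper's body, between the roots of the fingers; the fingertips stand 97 mm ahead of it and the grasp point (between the pads) lies 78 mm ahead of it; z points along the fingers, y is the line along which they close (so a half turn about z gives the same grasp; the last joint's range is limited). The gripper opens to 94 mm and grips with 3 to 60 N. Pads are 16 mm wide; open, the fingers measure 119 mm over their backs; the gripper's body (75 mm by 177 mm) begins 78 mm behind the grasp point.
Start: joints at [-79.211, 11.837, 88.321, -0, 79.842, -8.623], TCP at [191.092, -542.321, 302.647] pointing down, gripper open.
Joint ranges: [-156.59, 156.59], [-49.26, 127.26], [12.9, 141.05], [-63.56, 243.56], [4.71, 150.69], [-161.64, 161.64]. Speed limits (degrees/s): [159.86, 159.86, 180, 180, 180, 180].

INTERFACE

Orientations are given as [roll, pitch, yaw] about the fixed x, y, z axes, in that order (R = Rz(yaw) Ry(pitch) Rx(roll)).
In Python, from rig import * gives the robot as it stands.
- The arm moves only by the shell command python3 -m jog 'ROWS'. ROWS is text: rows parted by semicolons, each of 7 numbers parted by spaces: the shift along the tool's x, y, z in cm, then the turn, a rotation vector about the tool's x, y, z in rad, then the opening, from -1 (shut) to 1 (fully open). A call has 1 to 20 rows; each row shifts and turns the commanded pose from where the row before left it, along the tool's axes as they then stand; what a row does not reach is not made up. A row lasts 1/8 s, in which the tool goes at most 62.5 mm and 10.7 degrees, less where a joint would pass 70% of its speed; a pose out of reach is approached as far as the arm can. A call with a gripper value outside its range is refused whole. The fingers move at their own pace and stop on an object; the grip force is fixed at half the most. Time passes only in rows, so rows that do not move let the fingers close. It gives the time, the measured TCP pose, the force, the opening and the grip force at its end, in the units of the state.
- sense(): the state, without advancing time (a new reading comes with each control period).
- grab_frame(name): name is "side" or "top"; returns the picture (480x640x3 uint8, red, green, blue); there is no depth.
- get_calibration(name): a dict with "K" (3x3 intrinsics, pixels), "rvec" (rotation vector, rad) and "tvec" (3), from world to camera coordinates, as OpenCV has them. Camera axes: x right, y down, z forward; pixel columns grow to the right and rows downward; lengths in mm; the calibration is good to about 2 mm. A picture is of the moment at which its call begins. get_calibration takes no time and is no camera call.
- sign_off(): hands the job in; it is judged then, once.
The state is a dict: "t": time; "joints": joint angles; "joint_velocities": joint speeds; "tau": joint torques, N m; "eef_pos": TCP position; "tcp_rot": TCP orientation; "force": force on the tool from outside, world axes, zero at the start; "moment": the same for the moment, N m; "opening": opening from 0.0 (shut) to 1.0 (fully open); "finger_force": force on a finger pad.
Only numpy, scipy, OpenCV 4.12 (cv2) and the standard library are available. Lean on these libraries where they do the work, as an engineer would, in place of code of your own. Each camera call takes 0.05 s, during which the arm holds its last target. There are 200 camera calls.

TASK

The hubs in the drilling fixture still have their alignment bars in them: pull every bar out of its hub and stand it in a socket of the blue rack. Then lower the yellow drilling template over both fixture pins so that it sits flat and fully home on the pin shoulders, and only after that throw the clamp lever all the way over, away from the hubs, to finish. Leave the spare hubs and the oil bottle where they stand.

Things in the scene. Friction and masses are not known exactly. Their poses are not given: they have to be found in the camera images.
- fixture: fixed drilling fixture, steel base 15 mm thick, x -70..160, y -155..155 mm. Origin on the bench under the middle of the hub row; x towards the clamp lever, y along the row, z up. Four fixed aluminium hubs, 46 mm dia, at x 0, y -81, -27, 27, 81 mm: tops at z 75 mm (vanes to 78), each with an open upright bore 18 mm dia, floor at z 23 mm. A pin stands beyond each end of the row
- pin_left (a point): fixture pin at y = +130 mm: this point is on the pin's axis at its shoulder, fixture z = 90 mm. The post below is 20 mm dia; above the shoulder a brass pin 10 mm dia rises 27 mm, its last 9 mm tapering to 3 mm
- pin_right (a point): the same for the pin at fixture y = -130 mm
- bar1: alignment bar, 170 mm long, 0.15 kg: steel shaft 14 mm dia, orange handle 24 mm dia from 110 to 170 mm above the foot. Origin at the centre of the flat foot, z along the bar to the handle. Starts standing loose (2 mm play all round) in the hub bore at fixture y -81 mm, foot at fixture z 23 mm, 52 mm deep. Absent in some starts
- bar2: alignment bar, 170 mm long, 0.15 kg: steel shaft 14 mm dia, orange handle 24 mm dia from 110 to 170 mm above the foot. Origin at the centre of the flat foot, z along the bar to the handle. Starts standing loose (2 mm play all round) in the hub bore at fixture y -27 mm, foot at fixture z 23 mm, 52 mm deep. Absent in some starts
- bar3: alignment bar, 170 mm long, 0.15 kg: steel shaft 14 mm dia, orange handle 24 mm dia from 110 to 170 mm above the foot. Origin at the centre of the flat foot, z along the bar to the handle. Starts standing loose (2 mm play all round) in the hub bore at fixture y +27 mm, foot at fixture z 23 mm, 52 mm deep. Absent in some starts
- bar4: alignment bar, 170 mm long, 0.15 kg: steel shaft 14 mm dia, orange handle 24 mm dia from 110 to 170 mm above the foot. Origin at the centre of the flat foot, z along the bar to the handle. Starts standing loose (2 mm play all round) in the hub bore at fixture y +81 mm, foot at fixture z 23 mm, 52 mm deep. Absent in some starts
- rack: loose blue rack, 0.9 kg: foot plate 240 x 100 x 6 mm, on it a block 202 mm along x, 34 mm along y, top at z 86 mm, with four open square sockets 26 x 26 mm, floor at z 6 mm, centred at x -84, -28, 28, 84 mm, y 0. Origin at the centre of its underside, z up. A bar stands loosely in a socket
- template: loose yellow template, 0.35 kg: plate 90 (x) x 300 (y) x 6 mm, a 14 mm hole at y -130 and +130 mm (x 0), brass bushes between, and amid them a black grip block 18 (x) x 28 (y) mm rising from z 6 to 46 mm. Origin under the plate's centre, z up. Starts flat on the bench. Either way round fits. Home: underside on both pin shoulders, fixture z 90 mm, its y along the fixture's y
- clamp (a joint): clamp lever, 80 mm steel rod hinged along fixture y at fixture x 125, y 0, z 67 mm, on a grey block. At 0 it leans 0.5 rad towards the hubs (start: 0 to 0.12), at 1.0 (stop) 0.5 rad away from them. About 1 N at the tip moves it; it stays where it is left
- clamp_tip (a point): centre of the red ball (26 mm dia) on the end of the clamp lever, 80 mm from the hinge
- spare_hub1: bystander: spare loose aluminium hub, 46 mm dia, 50 mm tall plus low vanes on top, origin at the centre of its underside; leave it
- spare_hub2: bystander: spare loose aluminium hub, 46 mm dia, 50 mm tall plus low vanes on top, origin at the centre of its underside; leave it
- oil: bystander: small bottle with a red cap, 44 mm dia, 100 mm tall, origin at the centre of its underside; leave it
Not all that is in view belongs to the job. Leave any purple look-alike of the bar4 alone. Leave any purple look-alike of the bar2 alone.

How it is judged:
By the outcome, as a careful person would: the job done as asked, in the order asked, and still so for the second after the job is handed in, with the robot touching nothing.
Of bar1, bar2, bar3, bar4 only 2 to 4 are there at a start; the rules pass over those that are not, and their reading is None.
At some moment in a run one of template, rack may be knocked a few centimetres aside while the robot is not near it.
It also fails if it takes over 210 s, if anything falls off the work surface, if the arm or the gripper's body presses on something with over 40 N, if the wrist force passes 120 N, or if a joint passes its speed limit or range.

## Working session

There is one attempt and no reset: what is moved stays moved. The work goes in short steps, Python scripts to look and compute and a shell command to move; the robot and the scene stay as the last step left them, time stands still between calls to the robot, and variables do not carry over. Pictures are saved under pics/ and viewed, at most 17 in all, crops included, and the job is handed in when it is done.

```bash
mkdir -p pics; ls; python3 - <<'E'
from rig import *
import cv2
for n in("top","side"):
    cv2.imwrite(f"pics/{n}0.png",grab_frame(n)[:,:,::-1]); print(get_calibration(n))
s=sense();print(s['t'],s['eef_pos'],s['tcp_rot'],s['opening'])
E
```

```text
pics
{'K': array([[543.61687796,   0.        , 317.38160231],
       [  0.        , 543.61687796, 240.46571206],
       [  0.        ,   0.        ,   1.        ]]), 'rvec': array([ 2.12967008, -2.14845506,  0.10856119]), 'tvec': array([  30.72621315,  580.48671576, 1038.59568685])}
{'K': array([[445.83776617,   0.        , 312.71416895],
       [  0.        , 445.83776617, 236.95764363],
       [  0.        ,   0.        ,   1.        ]]), 'rvec': array([ 2.30989051, -0.35417316,  0.14643986]), 'tvec': array([-546.47386157,  192.69306933,  734.2514884 ])}
0.1 [ 190.98979249 -541.77878951  301.59765156] [-1.79881578e+02 -1.92834421e-02  1.94110998e+01] 0.9952696500821395
```

View pics/top0.png

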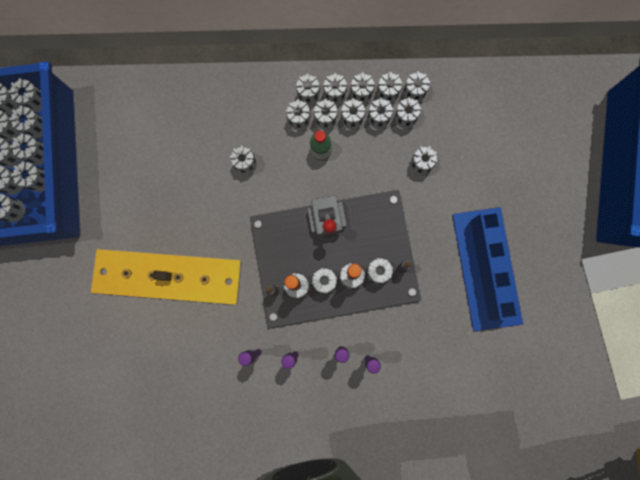

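View pics/side0.png

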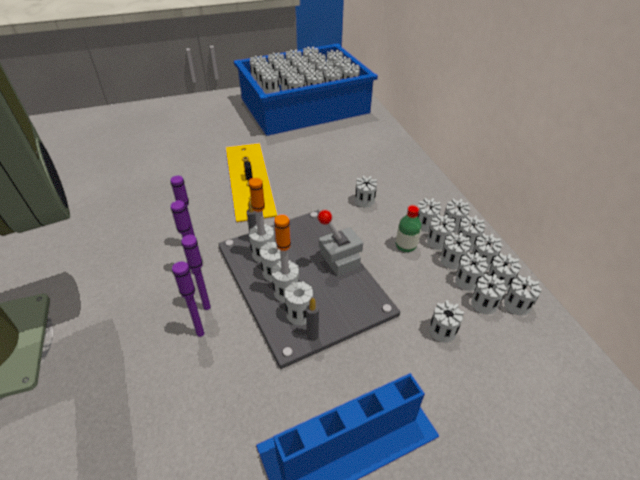

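The top view shows orange bars at (291,283) and (354,271), the yellow template at (165,277), the rack at (487,268) and the red clamp ball at (330,226). Four purple look-alikes stand at (247..373, 355). The two orange-handled bars in the hubs are the ones to move. I'll enlarge to confirm and read pixels.

```bash
python3 - <<'E'
import cv2
t=cv2.imread("pics/top0.png")
cv2.imwrite("pics/c1.png",cv2.resize(t[185:335,240:430],None,fx=4,fy=4,interpolation=cv2.INTER_CUBIC))
a=cv2.resize(t[240:312,85:250],None,fx=4,fy=4,interpolation=cv2.INTER_CUBIC)
b=cv2.resize(t[200:340,440:535],None,fx=4,fy=4,interpolation=cv2.INTER_CUBIC)
import numpy as np
c=np.zeros((560,800,3),np.uint8);c[:288,:660]=a
cv2.imwrite("pics/c2.png",a);cv2.imwrite("pics/c3.png",b)
E
```

```text
(no output)
```

View pics/c1.png

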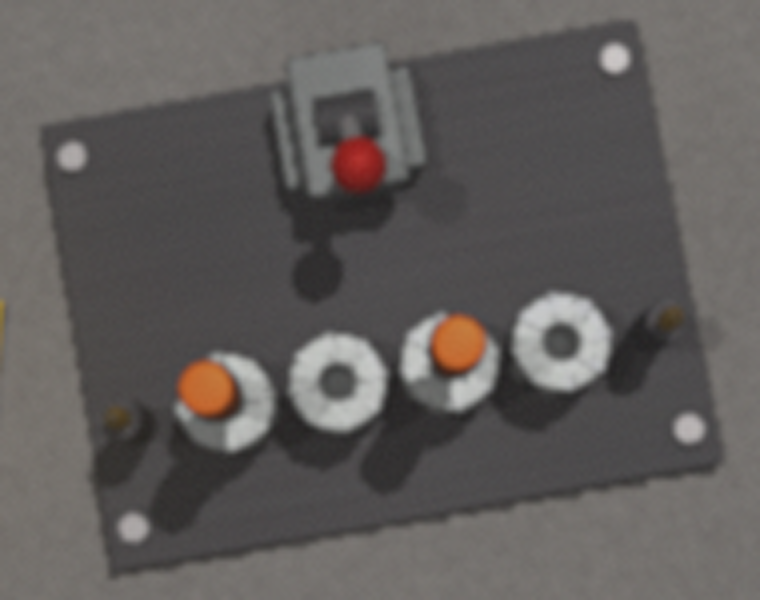

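View pics/c2.png

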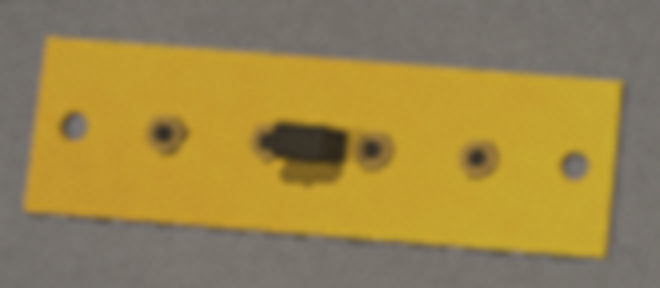

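View pics/c3.png

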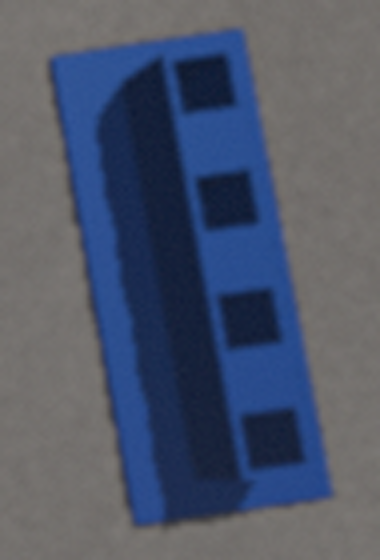

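```bash
cat > h.py <<'E'
import numpy as np,cv2
from scipy.optimize import least_squares
from rig import *
def proj(n,P):
    c=get_calibration(n);return cv2.projectPoints(np.array(P,float).reshape(-1,3),c["rvec"],c["tvec"],c["K"],None)[0][:,0]
def crop(p,o,f=4): return (np.array(p,float)+.5)/f-.5+np.array(o)
def T(p,P):
    c,s=np.cos(p[2]),np.sin(p[2]);P=np.array(P,float)
    return np.c_[p[0]+c*P[:,0]-s*P[:,1],p[1]+s*P[:,0]+c*P[:,1],P[:,2]]
def fit(obs,p0): # obs: list of (cam,pts3,pix)
    r=least_squares(lambda p:np.concatenate([(proj(n,T(p,P))-px).ravel() for n,P,px in obs]),p0,loss='soft_l1',x_scale=[10,10,.1])
    return r.x,np.round(r.fun,1).reshape(-1,2)
def tri(a,b,guess=(600,0,50)): # pixel top,a side b
    return least_squares(lambda P:np.concatenate([proj('top',P)[0]-a,proj('side',P)[0]-b]),guess).x
def atz(n,px,z):
    return least_squares(lambda q:proj(n,[q[0],q[1],z])[0]-px,(500,0)).x
E
python3 - <<'E'
from h import *
o=(240,185)
F=[(160,155,15),(160,-155,15),(-70,-155,15),(-70,155,15),(0,27,75),(0,-81,75),(0,130,117),(0,-130,117)]
px=crop([(42,128),(635,22),(720,468),(112,577),(338,381),(561,342),(118,418),(670,318)],o)
p,r=fit([('top',F,px)],(550,0,0));print('fix',p,np.degrees(p[2]),r.tolist())
print('bars',[atz('top',q,193) for q in crop([(208,388),(459,343)],o)], T(p,[(0,81,23),(0,-27,23)]))
print('ball',atz('top',crop((359,165),o),137),T(p,[(125-80*np.sin(.5),0,67+80*np.cos(.5))]))
q,r=fit([('top',[(0,130,6),(0,-130,6),(45,150,6),(45,-150,6),(-45,-150,6),(-45,150,6)],crop([(74,126),(574,165),(46,37),(622,81),(606,257),(24,211)],(85,240)))],(550,300,0));print('tmpl',q,np.degrees(q[2]),r.tolist())
k,r=fit([('top',[(84,0,86),(28,0,86),(-28,0,86),(-84,0,86),(120,50,6),(-120,50,6),(-120,-50,6)],crop([(205,83),(228,200),(250,318),(272,438),(52,58),(135,525),(332,495)],(440,200)))],(550,-300,0));print('rack',k,np.degrees(k[2]),r.tolist(),T(k,[(84,0,86),(28,0,86),(-28,0,86),(-84,0,86)]))
# side checks
for nm,P in (('pintips',T(p,[(0,130,117),(0,-130,117)])),('sock',T(k,[(84,0,86),(28,0,86),(-28,0,86),(-84,0,86)])),('bartops',T(p,[(0,81,193),(0,-27,193)])),('hubs',T(p,[(0,27,75),(0,-81,75)]))):
    print(nm,np.round(proj('side',P),1).tolist())
a=np.arctan2(0,0)
E
```

```text
fix [ 5.03335850e+02 -1.39528943e+01  1.67252753e-01] 9.582876874990916 [[-0.9, -0.3], [0.2, -0.6], [1.3, -0.4], [-0.4, -0.5], [-0.2, 0.8], [0.2, 0.6], [-1.4, 0.2], [1.5, 0.1]]
bars [array([490.95449766,  64.79472242]), array([508.93010959, -40.80599969])] [[489.85144995  65.91681819  23.        ]
 [507.83064946 -40.57613174  23.        ]]
ball [594.0225419    0.85582568] [[5.88772734e+02 4.71410797e-01 1.37206605e+02]]
tmpl [ 5.15100593e+02  3.37757638e+02 -8.51290947e-02] -4.877537839432302 [[-0.2, 0.1], [0.2, 0.1], [0.1, -0.1], [0.1, -0.2], [-0.2, 0.1], [-0.1, 0.0]]
rack [ 5.26087339e+02 -3.14570674e+02  1.33581878e-01] 7.653677808257853 [[0.1, -0.1], [-0.2, -0.2], [-0.1, 0.0], [0.0, 0.1], [-0.4, -1.0], [-0.2, 0.3], [0.8, 0.7]] [[ 609.33899976 -303.38313787   86.        ]
 [ 553.83789254 -310.84149545   86.        ]
 [ 498.33678533 -318.29985303   86.        ]
 [ 442.83567811 -325.75821061   86.        ]]
pintips [[248.0, 200.9], [310.4, 298.5]]
sock [[406.6, 389.1], [370.2, 406.3], [331.6, 424.5], [290.6, 443.9]]
bartops [[253.8, 182.1], [279.7, 219.9]]
hubs [[271.1, 251.6], [297.1, 293.6]]
```

```bash
cat >> h.py <<'E'
from scipy.spatial.transform import Rotation as R
def go(x,y,z,yaw): # print shift (cm, axes after turning) and turn to reach
    s=sense();R0=R.from_euler('xyz',s['tcp_rot'],degrees=True);R1=R.from_euler('xyz',[180,0,yaw],degrees=True)
    print('t',round(s['t'],2),'pos',np.round(s['eef_pos'],1),'rot',np.round(s['tcp_rot'],1),'F',np.round(s['force'],1),'op',round(s['opening'],3),'ff',round(s['finger_force'],1))
    print('turn',np.round((R0.inv()*R1).as_rotvec(),3),'shift cm',np.round(R1.inv().apply(np.array([x,y,z])-s['eef_pos'])/10,2))
E
python3 -m jog '0 0 -3 0 0 0.171 1; 3.3 -3.68 0 0 0 0 1; 3.3 -3.68 0 0 0 0 1; 3.3 -3.68 0 0 0 0 1; 3.3 -3.68 0 0 0 0 1; 3.3 -3.68 0 0 0 0 1; 3.3 -3.68 0 0 0 0 1; 3.3 -3.68 0 0 0 0 1; 3.3 -3.68 0 0 0 0 1; 3.3 -3.68 0 0 0 0 1; 3.3 -3.68 0 0 0 0 1; 3.3 -3.68 0 0 0 0 1; 3.3 -3.68 0 0 0 0 1; 0 0 0 0 0 0 1;0 0 0 0 0 0 1'
python3 -c "
from h import *
go(508.5,-40.7,243,9.6)"
```

```text
t: 1.98
eef_pos: [507.3, -41.0, 332.1]
tcp_rot: [180.0, 0.1, 9.6]
force: [-0.0, 0.3, 0.9]
opening: 1.002
finger_force: 0.0
t 1.98 pos [507.3 -41.  332.1] rot [1.8e+02 1.0e-01 9.6e+00] F [-0.   0.3  0.9] op 1.002 ff 0.0
turn [0.    0.002 0.001] shift cm [ 0.12 -0.01  8.91]
```

```bash
python3 -m jog '0.12 0 4.5 0 0 0 1; 0 0 4.4 0 0 0 1; 0 0 0 0 0 0 1; 0 0 0 0 0 0 -1; 0 0 0 0 0 0 -1; 0 0 0 0 0 0 -1; 0 0 0 0 0 0 -1; 0 0 0 0 0 0 -1; 0 0 0 0 0 0 -1'
```

```text
t: 3.1
eef_pos: [508.9, -40.5, 243.7]
tcp_rot: [-180.0, 0.0, 9.6]
force: [1.1, 0.7, -0.2]
opening: 0.398
finger_force: 0.0
```

```bash
python3 -m jog '0 0 0 0 0 0 -1; 0 0 0 0 0 0 -1; 0 0 0 0 0 0 -1; 0 0 0 0 0 0 -1; 0 0 -1 0 0 0 -1; 0 0 -3 0 0 0 -1; 0 0 -4 0 0 0 -1; 0 0 -4 0 0 0 -1; 0 0 0 0 0 0 -1; 0 0 0 0 0 0 -1'
python3 -c "
from h import *
import cv2
cv2.imwrite('pics/t1.png',np.hstack([grab_frame('side')[100:400,150:450,::-1],grab_frame('top')[150:450,230:530,::-1]]))
go(498.3,-318.3,360,9.6)"
```

```text
t: 4.35
eef_pos: [508.4, -40.4, 362.5]
tcp_rot: [-180.0, 0.1, 9.6]
force: [-0.0, 0.1, -2.2]
opening: 0.251
finger_force: 30.0
t 4.45 pos [508.  -40.4 361.3] rot [-179.9    0.2    9.6] F [ 0.4 -0.2 -2.1] op 0.251 ff 30.0
turn [-0.002  0.004  0.   ] shift cm [-5.59 27.24  0.13]
```

View pics/t1.png

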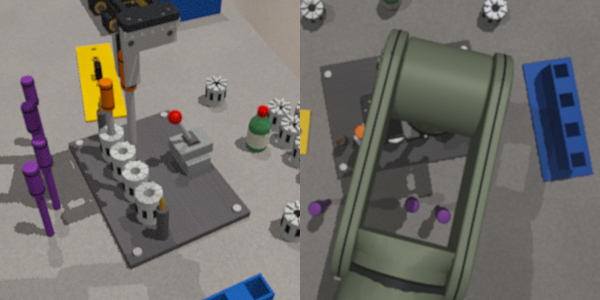

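The bar is held upright, clear of its hub, and the rack is still at about (492,220) for its first socket. Carrying it over.

```bash
python3 -m jog '-0.9 4.54 0 0 0 0 -1; -0.93 4.54 0 0 0 0 -1; -0.94 4.54 0 0 0 0 -1; -0.94 4.54 0 0 0 0 -1; -0.94 4.54 0 0 0 0 -1; -0.94 4.54 0 0 0 0 -1; 0 0 0 0 0 0 -1; 0 0 0 0 0 0 -1; 0 0 0 0 0 0 -1'
python3 -c "
from h import *
import cv2
a=[cv2.resize(x[:,:,::-1],None,fx=2,fy=2) for x in (grab_frame('side')[250:480,220:420],grab_frame('top')[150:380,430:630])]
cv2.imwrite('pics/t2.png',np.hstack(a))
go(498.3,-318.3,229,9.6)"
```

```text
t: 5.58
eef_pos: [499.4, -317.1, 362.9]
tcp_rot: [-179.9, 0.0, 9.7]
force: [0.1, 0.4, -1.8]
opening: 0.253
finger_force: 30.0
t 5.67 pos [ 499.5 -317.2  363.5] rot [-180.     0.     9.7] F [-0.6  0.1 -0.6] op 0.249 ff 30.0
turn [-0.     0.     0.002] shift cm [-0.14  0.08 13.45]
```

View pics/t2.png

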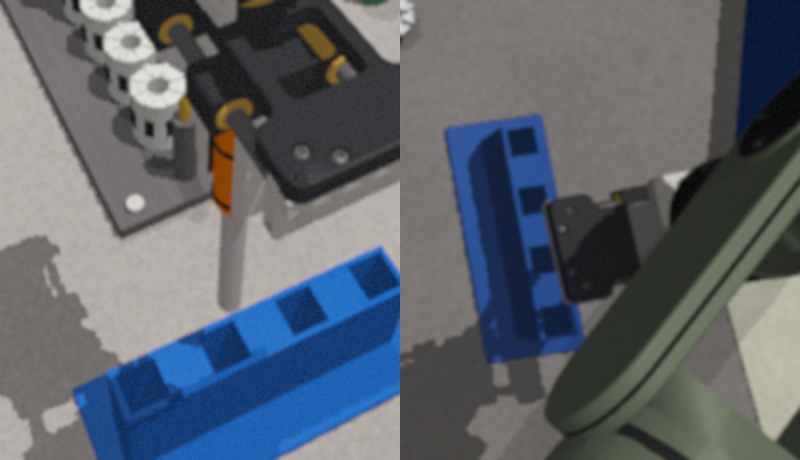

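The bar hangs upright with its foot at about (335,402) in the side view, above the socket, and the rack hasn't moved. Lowering, with a check partway down.

```bash
python3 -m jog '-0.1 0.1 4 0 0 0 -1; 0 0 4 0 0 0 -1; 0 0 2.5 0 0 0 -1; 0 0 2.4 0 0 0 -1; 0 0 0.3 0 0 0 -1; 0 0 0 0 0 0 -1'

```

```text
t: 6.42
eef_pos: [499.0, -319.4, 232.4]
tcp_rot: [180.0, -0.0, 9.7]
force: [0.4, -0.2, -1.4]
opening: 0.25
finger_force: 30.0
```

```bash
python3 -m jog '0 0 0.3 0 0 0 -1; 0 0 0 0 0 0 0.3; 0 0 0 0 0 0 0.3; 0 0 0 0 0 0 0.3; 0 0 0 0 0 0 0.3; 0 0 0 0 0 0 0.3; 0 0 -2 0 0 0 0.3; 0 0 -4 0 0 0 0.3; 0 0 -5 0 0 0 0.3; 0 0 0 0 0 0 0.3'
python3 -c "
from h import *
go(490.4,65.3,332,9.6)"
```

```text
t: 7.68
eef_pos: [500.3, -321.1, 344.5]
tcp_rot: [179.5, -0.4, 9.6]
force: [0.3, 0.2, -0.4]
opening: 0.653
finger_force: 0.0
t 7.67 pos [ 500.3 -321.1  344.5] rot [179.5  -0.4   9.6] F [ 0.3  0.2 -0.4] op 0.653 ff 0.0
turn [ 0.009 -0.007  0.   ] shift cm [  5.47 -38.27   1.25]
```

```bash
python3 -m jog '0.68 -4.77 0 0 0 0 0.5; 0.68 -4.77 0 0 0 0 0.5; 0.68 -4.77 0 0 0 0 0.5; 0.68 -4.77 0 0 0 0 0.5; 0.68 -4.77 0 0 0 0 0.5; 0.68 -4.77 0 0 0 0 0.5; 0.68 -4.77 0 0 0 0 0.5; 0.68 -4.77 0 0 0 0 0.5; 0 0 0 0 0 0 0.5; 0 0 0 0 0 0 0.5'
python3 -c "
from h import *
import cv2
a=[cv2.resize(x[:,:,::-1],None,fx=2,fy=2) for x in (grab_frame('side')[150:450,200:430],grab_frame('top')[190:490,430:600])]
cv2.imwrite('pics/t3.png',np.hstack(a)[:600])
go(490.4,65.3,243,9.6)"
```

```text
t: 8.93
eef_pos: [488.1, 65.3, 337.7]
tcp_rot: [180.0, 0.1, 9.6]
force: [-0.8, -0.0, -0.3]
opening: 0.751
finger_force: 0.0Traceback (most recent call last):
  File "<string>", line 5, in <module>
    cv2.imwrite('pics/t3.png',np.hstack(a)[:600])
                              ~~~~~~~~~^^^
    return _nx.concatenate(arrs, 1, dtype=dtype, casting=casting)
           ~~~~~~~~~~~~~~~^^^^^^^^^^^^^^^^^^^^^^^^^^^^^^^^^^^^^^^
ValueError: all the input array dimensions except for the concatenation axis must match exactly, but along dimension 0, the array at index 0 has size 600 and the array at index 1 has size 580
```

```bash
python3 -c "
from h import *
import cv2
a=[cv2.resize(x[:,:,::-1],None,fx=2,fy=2) for x in (grab_frame('side')[180:480,200:430],grab_frame('top')[180:480,430:600])]
cv2.imwrite('pics/t3.png',np.hstack(a))
go(490.4,65.3,243,9.6)"
```

```text
t 9.12 pos [488.5  64.4 338.4] rot [180.    0.    9.5] F [-0.1 -0.7 -0.1] op 0.751 ff 0.0
turn [ 0.     0.    -0.002] shift cm [ 0.2  -0.05  9.54]
```

View pics/t3.png

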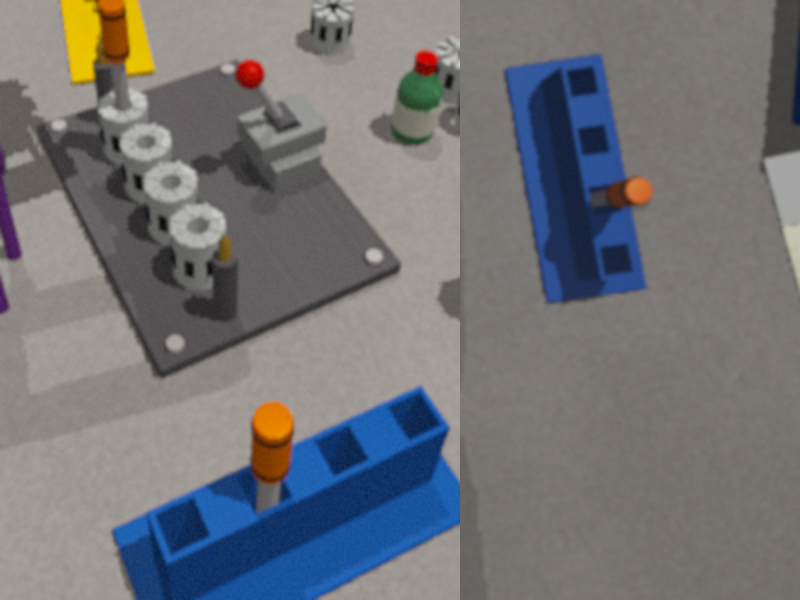

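Bar2 stands in its socket, handle at top px (515,275). Now bar4.

```bash
python3 -m jog '0.15 0 4.8 0 0 0 0.5; 0 0 4.6 0 0 0 0.5; 0 0 0 0 0 0 0.5; 0 0 0 0 0 0 -1; 0 0 0 0 0 0 -1; 0 0 0 0 0 0 -1; 0 0 0 0 0 0 -1; 0 0 0 0 0 0 -1; 0 0 0 0 0 0 -1; 0 0 0 0 0 0 -1; 0 0 0 0 0 0 -1'
```

```text
t: 10.5
eef_pos: [490.1, 66.0, 245.0]
tcp_rot: [-180.0, -0.0, 9.6]
force: [-0.6, 1.1, 2.8]
opening: 0.252
finger_force: 30.0
```

```bash
python3 -m jog '0 0 -1 0 0 0 -1; 0 0 -3 0 0 0 -1; 0 0 -4 0 0 0 -1; 0 0 -4 0 0 0 -1; 0 0 0 0 0 0 -1; 0 0 0 0 0 0 -1'
python3 -c "
from h import *
go(609.3,-303.4,363,9.6)"
```

```text
t: 11.25
eef_pos: [489.1, 65.9, 363.2]
tcp_rot: [-180.0, 0.1, 9.6]
force: [-0.1, -0.2, -1.7]
opening: 0.251
finger_force: 30.0
t 11.25 pos [489.1  65.9 363.2] rot [-1.8e+02  1.0e-01  9.6e+00] F [-0.1 -0.2 -1.7] op 0.251 ff 30.0
turn [-0.     0.003  0.   ] shift cm [5.690e+00 3.842e+01 2.000e-02]
```

```bash
python3 -m jog '0.71 4.8 0 0 0 0 -1; 0.71 4.8 0 0 0 0 -1; 0.71 4.8 0 0 0 0 -1; 0.71 4.8 0 0 0 0 -1; 0.71 4.8 0 0 0 0 -1; 0.71 4.8 0 0 0 0 -1; 0.71 4.8 0 0 0 0 -1; 0.71 4.8 0 0 0 0 -1; 0 0 0 0 0 0 -1; 0 0 0 0 0 0 -1; 0 0 0 0 0 0 -1'
python3 -c "
from h import *
import cv2
f=grab_frame('side');cv2.imwrite('pics/t4.png',cv2.resize(f[300:480,220:460,::-1],None,fx=2.5,fy=2.5))
go(609.3,-303.4,231,9.6)"
```

```text
t: 12.62
eef_pos: [609.8, -301.6, 363.9]
tcp_rot: [-179.9, 0.1, 9.7]
force: [-0.1, -0.1, -1.5]
opening: 0.247
finger_force: 30.0
t 12.68 pos [ 609.9 -301.7  364.4] rot [-180.     0.     9.7] F [-0.4 -0.1 -1.4] op 0.251 ff 30.0
turn [-0.001  0.001  0.002] shift cm [-0.09  0.16 13.34]
```

View pics/t4.png

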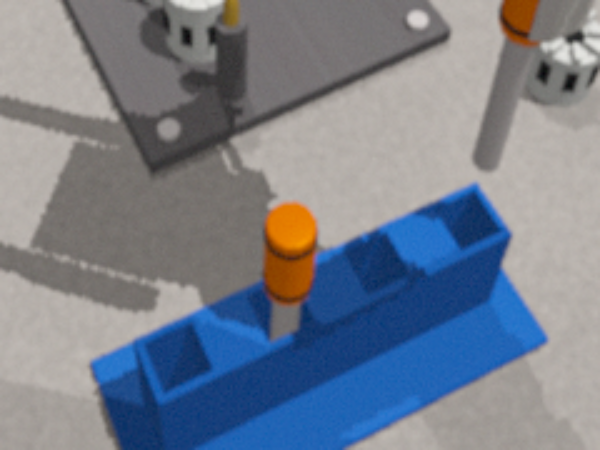

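The rack is in place and bar4 hangs above the far socket (409,387). Lowering.

```bash
python3 -m jog '-0.05 0.1 4 0 0 0 -1; 0 0 4 0 0 0 -1; 0 0 2.5 0 0 0 -1; 0 0 2.4 0 0 0 -1; 0 0 0.4 0 0 0 -1; 0 0 0 0 0 0 -1; 0 0 0 0 0 0 -1'

```

```text
t: 13.55
eef_pos: [610.5, -304.5, 233.6]
tcp_rot: [179.9, -0.1, 9.6]
force: [0.1, 0.1, -1.6]
opening: 0.253
finger_force: 30.0
```

```bash
python3 -m jog '0 0 0.3 0 0 0 -1; 0 0 0 0 0 0 0.3; 0 0 0 0 0 0 0.3; 0 0 0 0 0 0 0.3; 0 0 0 0 0 0 0.3; 0 0 0 0 0 0 0.3; 0 0 -2 0 0 0 0.3; 0 0 -4 0 0 0 0.3; 0 0 -5 0 0 0 0.3; 0 0 0 0 0 0 0.3; 0 0 0 0 0 0.126 0.3; 0 0 0 0 0 0.127 0.3; 0 0 0 0 0 0 0.3; 0 0 0 0 0 0 0.3'
python3 -c "
from h import *
go(515,230,345,-4.9)"
```

```text
t: 15.3
eef_pos: [609.6, -304.2, 338.3]
tcp_rot: [-180.0, 0.0, -4.8]
force: [0.7, 0.0, -0.4]
opening: 0.648
finger_force: 0.0
t 15.3 pos [ 609.6 -304.2  338.3] rot [-180.     0.    -4.8] F [ 0.7  0.  -0.4] op 0.648 ff 0.0
turn [-0.     0.001  0.002] shift cm [-13.99 -52.41  -0.67]
```

```bash
python3 -m jog '-1.55 -4.9 0 0 0 0 0.3; -1.55 -4.9 0 0 0 0 0.3; -1.55 -4.9 0 0 0 0 0.3; -1.55 -4.9 0 0 0 0 0.3; -1.55 -4.9 0 0 0 0 0.3; -1.55 -4.9 0 0 0 0 0.3; -1.55 -4.9 0 0 0 0 0.3; -1.55 -4.9 0 0 0 0 0.3; -1.55 -4.9 0 0 0 0 0.3; 0 0 0 0 0 0 0.3; 0 0 0 0 0 0 0.3'
python3 -c "
from h import *
import cv2
t=grab_frame('top')[:,:,::-1];s=grab_frame('side')[:,:,::-1]
cv2.imwrite('pics/top5.png',t);cv2.imwrite('pics/side5.png',s)
o=cv2.imread('pics/top0.png')
# yellow mask centroid/rect
for f in (o,t):
    m=cv2.inRange(cv2.cvtColor(np.ascontiguousarray(f),cv2.COLOR_BGR2HSV),(18,120,80),(32,255,255));m[:,:60]=0;m[:,255:]=0
    print(cv2.minAreaRect(cv2.findNonZero(m)))
b=[cv2.resize(np.ascontiguousarray(x),None,fx=2,fy=2) for x in (s[220:480,220:440],t[190:450,440:600])]
cv2.imwrite('pics/t5.png',np.hstack(b))
go(515.1,337.8,150,-4.9)"
```

```text
t: 16.68
eef_pos: [508.3, 146.8, 338.7]
tcp_rot: [180.0, -0.0, -4.8]
force: [-0.9, -1.3, 0.6]
opening: 0.651
finger_force: 0.0
((165.505859375, 276.4234924316406), (146.7970733642578, 44.637359619140625), 4.398705959320068)
((154.02340698242188, 275.5420837402344), (123.64608764648438, 44.25912094116211), 4.594253063201904)
t 16.77 pos [508.6 145.9 338.6] rot [180.   -0.   -4.9] F [-0.6 -0.9  0.3] op 0.654 ff 0.0
turn [ 0.    -0.    -0.001] shift cm [ -0.99 -19.17  18.86]
```

View pics/t5.png

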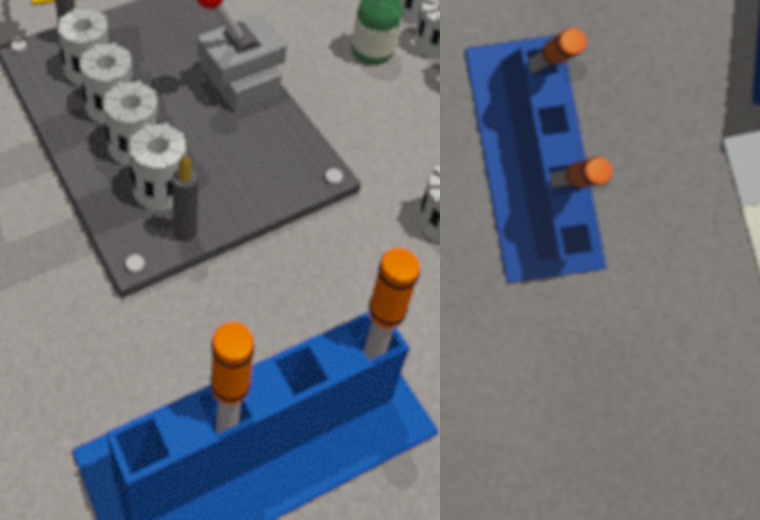

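Both bars stand in the rack, handles at about (504,213) and (519,276) in the top view. The template's left edge hasn't moved either. Going for its grip block.

```bash
python3 -m jog '-0.3 -4.8 0 0 0 0 0.3; -0.3 -4.8 0 0 0 0 0.3; -0.3 -4.8 0 0 0 0 0.3; -0.1 -4.77 0 0 0 0 0.3; 0 0 5 0 0 0 0.3; 0 0 5 0 0 0 0.3; 0 0 3 0 0 0 0.3; 0 0 3 0 0 0 0.3; 0 0 0 0 0 0 0.3; 0 0 0 0 0 0 0.3'
python3 -c "
from h import *
import cv2
s=grab_frame('side')[:,:,::-1]
cv2.imwrite('pics/t6.png',cv2.resize(np.ascontiguousarray(s[100:250,180:330]),None,fx=4,fy=4))
go(515.1,337.8,110,-4.9)"
```

```text
t: 18.02
eef_pos: [515.9, 338.4, 179.8]
tcp_rot: [-180.0, -0.1, -5.0]
force: [0.6, -0.3, 0.3]
opening: 0.649
finger_force: 0.0
t 18.07 pos [516.1 338.8 180.5] rot [-179.9   -0.2   -4.9] F [0.7 1.5 0.6] op 0.649 ff 0.0
turn [-0.002 -0.003 -0.001] shift cm [-0.09  0.1   7.05]
```

View pics/t6.png

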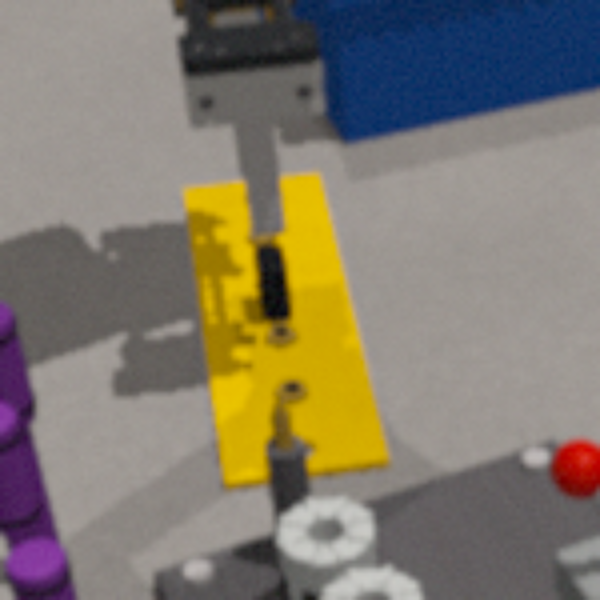

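The fingers line up with the black block. Descending to grip it.

```bash
python3 -m jog '-0.05 0.1 4 0 0 0 0.3; 0 0 2 0 0 0 0.3; 0 0 1 0 0 0 0.3; 0 0 0 0 0 0 -1; 0 0 0 0 0 0 -1; 0 0 0 0 0 0 -1; 0 0 0 0 0 0 -1; 0 0 0 0 0 0 -1; 0 0 0 0 0 0 -1; 0 0 0 0 0 0 -1; 0 0 -1 0 0 0 -1; 0 0 -3 0 0 0 -1; 0 0 -4 0 0 0 -1; 0 0 -4 0 0 0 -1; 0 0 -4 0 0 0 -1; 0 0 0 0 0 0 -1; 0 0 0 0 0 0 -1'
python3 -c "
from h import *
go(503.3,-14,270,9.6)"
```

```text
t: 20.2
eef_pos: [512.7, 337.1, 266.0]
tcp_rot: [179.9, 0.2, -4.9]
force: [-1.3, 0.5, -5.1]
opening: 0.294
finger_force: 30.0
t 20.2 pos [512.7 337.1 266. ] rot [179.9   0.2  -4.9] F [-1.3  0.5 -5.1] op 0.294 ff 30.0
turn [ 0.002  0.004 -0.253] shift cm [-6.78 34.47 -0.4 ]
```

```bash
python3 -m jog '0 0 -4.5 0 0 0 -1; 0.2 3 0 0 0 0 -1; 0.3 4.6 0 0 0 0 -1; 0.3 4.6 0 0 0 0 -1; 0.3 4.6 0 0 0 0 -1; 0.3 4.6 0 0 0 0 -1; 0.3 4.6 0 0 0 0 -1; 0.3 4.6 0 0 0 0 -1; 0.2 3 0 0 0 0 -1; 0 1.45 0 0 0 0 -1; 0 0 0 0 0 -0.126 -1; 0 0 0 0 0 -0.127 -1; 0 0 0 0 0 0 -1; 0 0 0 0 0 0 -1; 0 0 0 0 0 0 -1'
python3 -c "
from h import *
import cv2
t=grab_frame('top')[:,:,::-1];s=grab_frame('side')[:,:,::-1]
b=[cv2.resize(np.ascontiguousarray(x),None,fx=2.5,fy=2.5) for x in (s[150:390,200:360],t[160:400,240:400])]
b=[cv2.resize(np.ascontiguousarray(x),(400,600)) for x in (s[150:390,200:360],t[170:410,240:400])]
cv2.imwrite('pics/t7.png',np.hstack(b));cv2.imwrite('pics/top7.png',t);cv2.imwrite('pics/side7.png',s)
go(503.3,-14,250,9.6)"
```

```text
t: 22.08
eef_pos: [506.0, -12.9, 313.3]
tcp_rot: [-180.0, 0.0, 9.6]
force: [-0.7, -0.4, -4.2]
opening: 0.292
finger_force: 30.0
t 22.18 pos [506.1 -13.  313.6] rot [-180.     0.     9.6] F [-0.5 -0.4 -3.8] op 0.297 ff 30.0
turn [-0.  0. -0.] shift cm [-0.29  0.05  6.36]
```

View pics/t7.png

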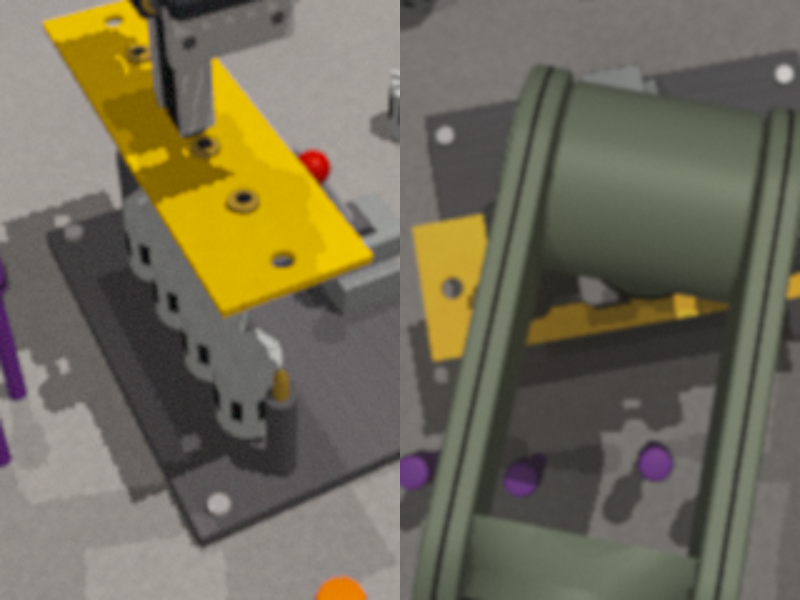

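The side view shows the right-hand hole at (313.2,254) and the right pin tip at (312.4,298.8). The top view shows the left hole at (261.2,284.8). I'll compare these with the expected positions.

```bash
python3 -c "
from h import *
p=(503.3,-14,.16725);s=sense();z=s['eef_pos'][2]-104
e=s['eef_pos'];yaw=np.radians(s['tcp_rot'][2])
print('pins',T(p,[(0,130,z),(0,-130,z)]))
print('holes nominal',T((e[0],e[1],yaw),[(0,130,z),(0,-130,z)]))
print('left hole top cam',atz('top',(261.2,284.8),z))
print('right hole side cam raw',atz('side',(313.2,254),z),'right pin side cam',atz('side',(312.4,298.8),117),'pin tip top cam L/R',[atz('top',q,117) for q in crop([(118,418),(670,318)],(240,185))])
"
```

```text
pins [[ 481.6587239   114.18601784  209.5582957 ]
 [ 524.9412761  -142.18601784  209.5582957 ]]
holes nominal [[ 484.40177625  115.17283969  209.5582957 ]
 [ 527.75221376 -141.18772586  209.5582957 ]]
left hole top cam [485.20390699 113.86717472]
right hole side cam raw [ 530.10133776 -140.69538504] right pin side cam [ 527.66970524 -143.50017606] pin tip top cam L/R [array([481.98008143, 111.74524392]), array([ 525.23234928, -139.52131959])]
```

```bash
python3 -m jog '-0.29 0.06 3 0 0 0 -1; 0 0 3 0 0 0 -1; 0 0 1.5 0 0 0 -1; 0 0 0.3 0 0 0 -1; 0 0 0 0 0 0 -1; 0 0 0 0 0 0 -1'
python3 -c "
from h import *
import cv2
t=grab_frame('top')[:,:,::-1];s=grab_frame('side')[:,:,::-1]
b=[cv2.resize(np.ascontiguousarray(x),(400,600),interpolation=cv2.INTER_CUBIC) for x in (s[240:330,280:340],t[255:345,240:300])]
cv2.imwrite('pics/t8.png',np.hstack(b))
go(503.2,-14.1,200,9.6)"
```

```text
t: 22.92
eef_pos: [504.3, -14.4, 237.0]
tcp_rot: [179.9, -0.1, 9.6]
force: [0.6, -0.7, -3.9]
opening: 0.295
finger_force: 30.0
t 23.02 pos [504.  -14.4 236.8] rot [ 1.8e+02 -1.0e-01  9.6e+00] F [-0.   0.7 -4.2] op 0.295 ff 30.0
turn [ 0.001 -0.002  0.   ] shift cm [-0.08 -0.04  3.68]
```

View pics/t8.png

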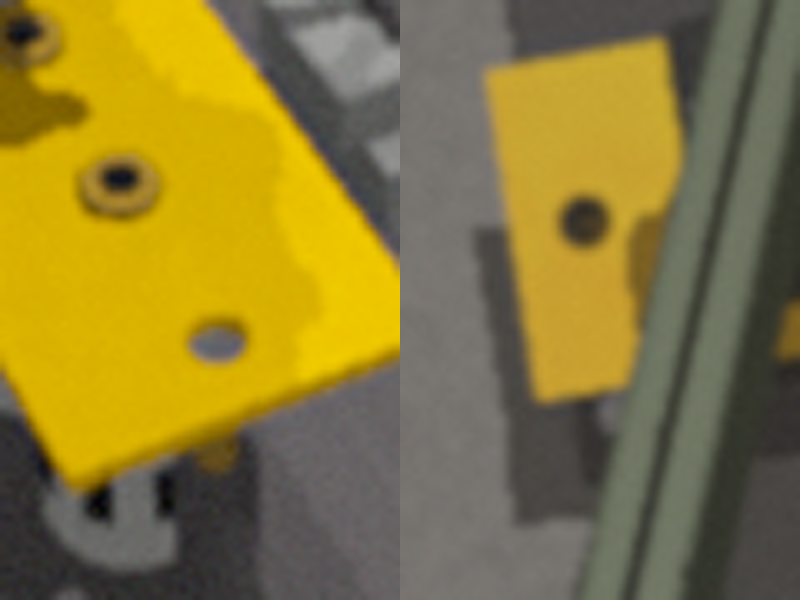

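The right pin sits straight below its hole in the side view, and the left hole at (267,288) shows the pin through it. Lowering gently.

```bash
python3 -m jog '-0.06 -0.02 1 0 0 0 -1; 0 0 0.7 0 0 0 -1; 0 0 0.5 0 0 0 -1; 0 0 0 0 0 0 -1'; python3 -m jog '0 0 0.5 0 0 0 -1; 0 0 0.4 0 0 0 -1; 0 0 0 0 0 0 -1'
```

```text
t: 23.52
eef_pos: [502.4, -14.1, 212.9]
tcp_rot: [-180.0, 0.1, 9.6]
force: [0.9, -0.2, -4.0]
opening: 0.297
finger_force: 30.0
t: 23.9
eef_pos: [502.4, -14.1, 204.1]
tcp_rot: [-180.0, 0.1, 9.6]
force: [0.2, 0.6, -4.2]
opening: 0.295
finger_force: 30.0
```

```bash
python3 -m jog '0 0 0.2 0 0 0 -1; 0 0 0.1 0 0 0 -1; 0 0 0 0 0 0 -1'; python3 -m jog '0 0 0.15 0 0 0 -1; 0 0 0 0 0 0 -1'
```

```text
t: 24.28
eef_pos: [502.7, -14.2, 201.6]
tcp_rot: [-180.0, 0.0, 9.6]
force: [0.6, -0.9, -3.7]
opening: 0.293
finger_force: 30.0
t: 24.52
eef_pos: [502.6, -14.1, 200.0]
tcp_rot: [-180.0, 0.0, 9.6]
force: [0.6, 0.7, -4.5]
opening: 0.297
finger_force: 30.0
```

```bash
python3 -m jog '0 0 0.1 0 0 0 -1; 0 0 0 0 0 0 -1'; python3 -m jog '0 0 0.1 0 0 0 -1; 0 0 0 0 0 0 -1'
```

```text
t: 24.78
eef_pos: [502.8, -14.2, 199.6]
tcp_rot: [180.0, -0.0, 9.6]
force: [-1.1, 0.3, 0.0]
opening: 0.301
finger_force: 30.0
t: 25.02
eef_pos: [502.9, -14.2, 199.6]
tcp_rot: [180.0, -0.0, 9.6]
force: [-3.7, 0.8, 7.7]
opening: 0.295
finger_force: 30.0
```

Contact at TCP z 199.6, so the underside is at about 90. Releasing, then a look.

```bash
python3 -m jog '0 0 -0.1 0 0 0 0.3; 0 0 0 0 0 0 0.3; 0 0 0 0 0 0 0.3; 0 0 0 0 0 0 0.3; 0 0 0 0 0 0 0.3; 0 0 -2 0 0 0 0.3; 0 0 -4 0 0 0 0.3; 0 0 -4 0 0 0 -1; 0 0 -4 0 0 0 -1; 0 0 0 0 0 0 -1; 0 -5 0 0 0 0 -1;0 -5 0 0 0 0 -1;0 -5 0 0 0 0 -1;0 -5 0 0 0 0 -1;0 -5 0 0 0 0 -1; 0 0 0 0 0 0 -1; 0 0 0 0 0 0 -1'
python3 -c "
from h import *
import cv2
t=grab_frame('top')[:,:,::-1];s=grab_frame('side')[:,:,::-1]
cv2.imwrite('pics/top9.png',t)
b=[cv2.resize(np.ascontiguousarray(x),(400,600),interpolation=cv2.INTER_CUBIC) for x in (s[160:370,210:350],t[160:400,270:430])]
cv2.imwrite('pics/t9.png',np.hstack(b))
p=(503.3,-14,.16725)
for z in(96,):
  q=T(p,[(45,150,z),(45,-150,z),(-45,-150,z),(-45,150,z),(0,130,117),(0,-130,117)])
  print(np.round(proj('top',q),1).tolist(),np.round(proj('side',q),1).tolist())
"
```

```text
t: 27.15
eef_pos: [460.5, 231.9, 337.7]
tcp_rot: [179.9, 0.1, 9.6]
force: [0.2, -0.2, -0.5]
opening: 0.004
finger_force: 0.0
[[254.8, 267.9], [412.9, 239.7], [422.5, 287.3], [262.4, 315.7], [267.8, 289.3], [408.6, 264.3]] [[267.0, 197.0], [342.6, 305.8], [289.2, 328.2], [223.2, 210.5], [248.0, 201.0], [310.4, 298.6]]
```

View pics/t9.png

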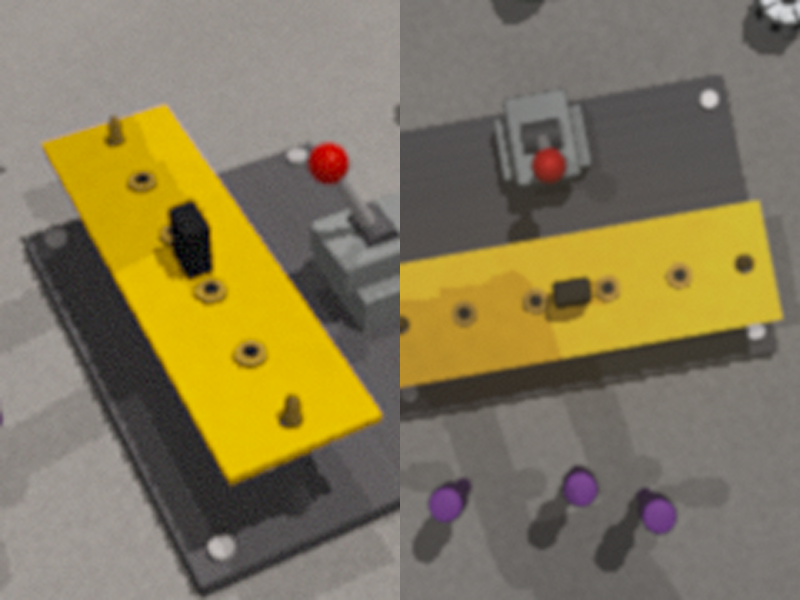

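Both pins stand up through the template, and its corners match the predicted home position: side view (343,305) and (225,211). Now the lever, from the hub side with closed fingers.

```bash
python3 -c "
from h import *
go(552.6,-5.7,216,9.6)"
```

```text
t 27.25 pos [461.  231.2 338.3] rot [1.8e+02 1.0e-01 9.5e+00] F [-0.  -0.7 -0.6] op 0.003 ff 0.0
turn [ 0.001  0.001 -0.001] shift cm [ 5.08 24.89 12.23]
```

```bash
python3 -m jog '1.01 4.98 0 0 0 0 -1; 1.01 4.98 0 0 0 0 -1; 1.01 4.98 0 0 0 0 -1; 1.01 4.98 0 0 0 0 -1; 1.01 4.98 0 0 0 0 -1; 0 0 0 0 0 0 -1; 0 0 0 0 0 0 -1; 0 0 4 0 0 0 -1; 0 0 4 0 0 0 -1; 0 0 4 0 0 0 -1; 0 0 0 0 0 0 -1; 0 0 0 0 0 0 -1'
```

```text
t: 28.75
eef_pos: [553.0, -4.2, 220.7]
tcp_rot: [180.0, -0.1, 9.7]
force: [-1.4, 0.0, 1.1]
opening: 0.003
finger_force: 0.0
```

```bash
python3 -c "
from h import *
go(552.6,-5.7,216,9.6)"; python3 -m jog '1 0 0 0 0 0 -1; 1 0 0 0 0 0 -1; 1 0 0 0 0 0 -1; 1 0 0 0 0 0 -1; 1 0 0 0 0 0 -1; 1 0 0 0 0 0 -1; 1 0 0 0 0 0 -1; 1 0 0 0 0 0 -1; 0 0 0 0 0 0 -1'
```

```text
t 28.75 pos [553.   -4.2 220.7] rot [ 1.8e+02 -1.0e-01  9.7e+00] F [-1.4  0.   1.1] op 0.003 ff 0.0
turn [ 0.001 -0.002  0.001] shift cm [-0.07  0.14  0.47]
t: 29.88
eef_pos: [632.0, 8.8, 218.9]
tcp_rot: [-180.0, -0.0, 9.6]
force: [-0.0, 0.0, -0.0]
opening: 0.005
finger_force: 0.0
```

```bash
python3 -m jog '0.5 0 0 0 0 0 -1; 0.4 0 0 0 0 0 -1; 0 0 0 0 0 0 -1'; python3 -m jog '0.3 0 0 0 0 0 -1; 0.3 0 0 0 0 0 -1; 0 0 0 0 0 0 -1';  python3 -m jog '0.2 0 0 0 0 0 -1; 0 0 0 0 0 0 -1'
```

```text
t: 30.25
eef_pos: [640.3, 10.1, 219.2]
tcp_rot: [180.0, -0.0, 9.6]
force: [0.1, 0.4, -0.3]
opening: 0.0
finger_force: 0.2
t: 30.62
eef_pos: [645.0, 10.9, 219.0]
tcp_rot: [-180.0, 0.2, 9.6]
force: [-4.2, -1.0, 2.2]
opening: 0.001
finger_force: 2.4
t: 30.88
eef_pos: [645.6, 11.0, 218.9]
tcp_rot: [-180.0, 0.4, 9.6]
force: [-8.9, -1.4, 4.6]
opening: 0.006
finger_force: 4.7
```

It's at the stop: force is rising with no travel. Backing off and checking everything.

```bash
python3 -m jog '-0.5 0 0 0 0 0 -1; -1 0 0 0 0 0 -1; -1 0 -3 0 0 0 -1; 0 0 -5 0 0 0 -1; 0 0 -4 0 0 0 -1; 0 -5 0 0 0 0 -1; 0 -5 0 0 0 0 -1; 0 -5 0 0 0 0 -1; 0 -5 0 0 0 0 -1; 0 -5 0 0 0 0 -1; 0 -5 0 0 0 0 -1; 0 0 0 0 0 0 -1; 0 0 0 0 0 0 -1'
python3 -c "
from h import *
import cv2
t=grab_frame('top')[:,:,::-1];s=grab_frame('side')[:,:,::-1]
cv2.imwrite('pics/t10.png',cv2.resize(np.hstack([s[150:480,200:460],t[150:480,240:540]]),None,fx=1.42,fy=1.42))
p=(503.3,-14,.16725);e=T(p,[(125+80*np.sin(a),0,67+80*np.cos(a)) for a in(.4,.5)])
print(np.round(proj('side',e),1),np.round(proj('top',e),1))
for n,f in(('s',s),('t',t)):
    m=cv2.inRange(cv2.cvtColor(np.ascontiguousarray(f),cv2.COLOR_BGR2HSV),(0,200,90),(3,255,255))
    k,_,st,c=cv2.connectedComponentsWithStats(m);print(n,[(st[i,4],np.round(c[i],1)) for i in range(1,k) if st[i,4]>30])
"
```

```text
t: 32.5
eef_pos: [573.2, 302.8, 339.2]
tcp_rot: [180.0, -0.0, 9.6]
force: [-0.2, -0.7, 0.0]
opening: -0.0
finger_force: 0.0
[[356.3 206.3]
 [359.7 206.7]] [[322.9 191.2]
 [322.2 187.8]]
s [(np.int32(120), array([361.1, 204.6])), (np.int32(85), array([413. , 210.9]))]
t []
```

View pics/t10.png

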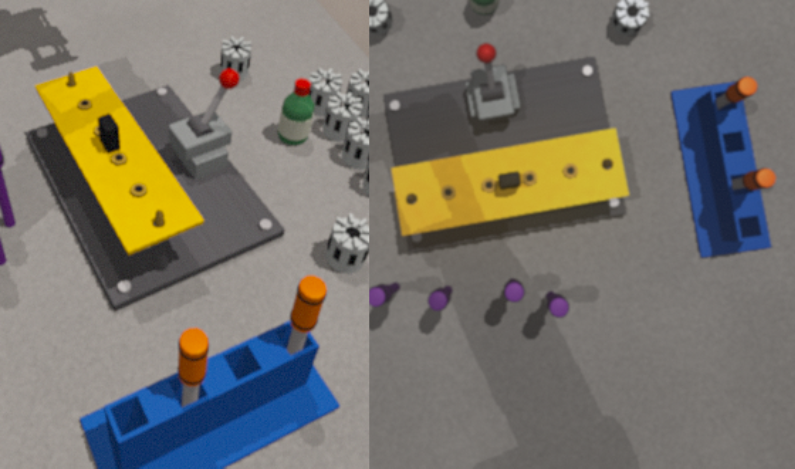

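The ball sits at top px (322.4,186.6) against an expected (322.2,187.8) at full throw. The template is home on both pins and both bars are in the rack.

```bash
python3 -c "
from rig import *
print(sign_off())"
```

```text
the job is handed in; nothing more can be done
None
```

Job handed in at about 33 s: bar2 and bar4 (the only two present) stand in the rack, the template sits home on both pins, and the clamp lever was then thrown to its stop; the spare hubs, oil bottle and purple look-alikes were left alone.

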